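# Clear the comb jig and hold its feed lever at the third click

## Task

Pick up the black scraper block and with it, not with the fingers, wipe all four brass offcuts off the steel bed of the comb jig into the catch tray at the bed's end, then set the scraper down on the glass worktop, clear of the jig. Then press the jig's ratchet lever down by its pad exactly three clicks from rest, never on towards the fourth, and finish while still holding it there with the fingers, since it springs back if let go. Leave everything else on the worktop where it is.

Things in the scene. Friction and masses are not known exactly. Their poses are not given: they have to be found in the camera images.
- jig: Comb-feed jig, fixed to the worktop. Origin at worktop height under the bed; x across the bed, y along it, z up. Bed: flat steel block, x -36 to 36 mm, y -75 to 110 mm, its top 36 mm above the worktop. Catch tray at its -y end, carriage at its +y end, beyond that a grey two-cheeked lever stand (x 40 to 84, y 122 to 178 mm, 97 mm tall)
- tray (a point): Centre of the floor of the fixed open aluminium catch tray, at (0, -115, 3) mm in the jig's frame. Tray 110 mm (jig x) by 80 mm (jig y from -155 to -75 mm, adjoining the bed), walls 3 mm, rim 28 mm above the worktop, which is 8 mm below the bed's top
- comb_tips (a point): Middle of the tooth tips of the steel comb on the carriage; at the start at (0, 64, 48) mm in the jig's frame, so the bed from y = -75 to 64 mm is open. Carriage 62 mm wide, top 23 mm above the bed. It is geared to the ratchet lever: 15 mm towards jig -y when the lever is three clicks down
- lever_hinge (a point): Point on the ratchet lever's level hinge axis, between the cheeks of the stand: at (60, 150, 75) mm in the jig's frame. The axis is parallel to the jig's y axis
- lever_pad (a point): Centre of the upper face of the black pad at the ratchet lever's end: 30 mm along the lever, 34 mm along jig y, 10 mm thick; centre 100 mm from the hinge, upper face 5 mm above the lever's centre line. The lever points from the hinge to jig -x: at rest 0.35 rad above level (pad 114 mm above the worktop), three clicks down 0.25 rad below level (pad 55 mm)
- ratchet_lever (a joint): Turn of the lever, rad: 0 at rest (raised), growing as its pad is pressed down, stop at 1.0. A click every 0.2 rad (third at 0.6): before each the push at the pad rises to 6 to 9 N, then drops to 3 to 4 N; the click's place is where the push is lightest. Clicks do not latch: let go, the lever springs back to 0
- scraper: Black nylon scraper block standing upright on the worktop, loose, 65 to 110 g. Foot 90 mm (its x) by 24 mm (its y) by 12 mm high; on it, centred, an upright grip rib 60 mm (x) by 16 mm (y), its top 61 mm above the underside. Origin: centre of the underside, z up
- chip1: Loose brass offcut, oblong 16 x 11 x 8 mm high, 10 to 12 g, at the start lying flat on the jig's bed. Origin: about the middle of its underside
- chip2: Loose brass offcut, L-shaped, 16 x 14 x 8 mm high, 10 to 12 g, at the start lying flat on the jig's bed. Origin: about the middle of its underside
- chip3: Loose brass offcut, square 13 x 13 x 8 mm high, 10 to 12 g, at the start lying flat on the jig's bed. Origin: about the middle of its underside
- chip4: Loose brass offcut, narrow bar 17 x 8 x 9 mm high, 10 to 12 g, at the start lying flat on the jig's bed. Origin: about the middle of its underside
- loupe: Bystander: chrome-plated eye loupe, a cup 42 mm across and 30 mm tall. Origin: centre of the underside
- spudger: Bystander: flat black nylon spudger, 140 mm long, 13 mm wide, 7 mm thick, along its x. Origin: on the underside, 55 mm from the handle end
- spare_comb: Bystander: polished steel tuning comb lying flat, 75 x 48 x 5 mm. Origin: near its middle, underside
- cage_base: Bystander: round gilt brass bird cage base, 120 mm across, 52 mm tall. Origin: centre of the underside
- screwdriver: Bystander: screwdriver 150 mm long lying along its x. Origin: on the underside, near its middle
- oil_jar: Bystander: small closed jar, 40 mm across, 50 mm tall. Origin: centre of the underside
Things that resemble listed ones, but are neither listed nor needed, are in the scene too. Several things have the shape of the scraper; the one meant has the colours described above.

How it is judged (in metres and radians):
On the way, in this order (a step that is already met when the one before it is completed fails the run):
1. the scraper is lifted in the fingers (height (world z) of scraper above 0.02 m and contact force between the fingers and scraper above 1 N), for 0.1 s.
2. all four offcuts lie in the catch tray (z of each of chip1, chip2, chip3, chip4 in the frame of jig below 0.032 m and y of chip1 in the frame of jig between -0.158 and -0.072 m and x of chip1 in the frame of jig between -0.055 and 0.055 m and y of chip2 in the frame of jig between -0.158 and -0.072 m and x of chip2 in the frame of jig between -0.055 and 0.055 m and y of chip3 in the frame of jig between -0.158 and -0.072 m and x of chip3 in the frame of jig between -0.055 and 0.055 m and y of chip4 in the frame of jig between -0.158 and -0.072 m and x of chip4 in the frame of jig between -0.055 and 0.055 m), for 0.1 s.
3. the scraper is released on the worktop, clear of the jig (height (world z) of scraper below 0.02 m and contact force between scraper and the fingers below 0.05 N and contact force between scraper and jig below 0.05 N and linear speed of scraper below 0.02 m/s), for 0.2 s.
4. the lever is at its third click, held by the fingers (value of joint ratchet_lever between 0.52 and 0.68 rad and contact force between the fingers and ratchet_lever above 0.8 N), for 0.2 s.
At the end, for the whole second after the job is handed in: All four offcuts lie in the catch tray; the scraper rests on the worktop (underside centre under 20 mm high), touching neither fingers nor jig; the ratchet lever stands still at the third click (0.52 to 0.68 rad), the fingers pressing on it with more than 0.8 N, through the last second (all of step 2 and all of step 3 and all of step 4 and velocity of joint ratchet_lever between -0.1 and 0.1 rad/s); the arm keeps its last pose, push and grip.
It fails at once if the fingers touch an offcut (contact force between the fingers and chip1 above 0.3 N or contact force between the fingers and chip2 above 0.3 N or contact force between the fingers and chip3 above 0.3 N or contact force between the fingers and chip4 above 0.3 N).
It fails at once if the lever is pushed past the third click (over 0.72 rad) (value of joint ratchet_lever above 0.72 rad).
It fails at once if a bystander is moved by more than 30 mm (distance of any of loupe, spudger, spare_comb, cage_base, screwdriver, oil_jar from where it was at the start of the episode above 0.03 m).
It also fails if it takes over 70 s, if anything falls off the work surface, if the arm or the gripper's body presses on something with over 40 N, if the wrist force passes 120 N, or if a joint passes its speed limit or range.

## Robot

A 6-joint arm with a two-finger parallel gripper is mounted at the origin on the work surface. World frame = base frame: x ahead of the robot, y to its left, z up, the work surface at z = 0. Lengths are in m, angles in degrees, forces in N, time in s.
With the tool pointing down it reaches from about 0.4 to 0.825 m from the base axis. Payload 7 kg.
Tool frame: the origin (TCP) lies midway between the tips of the shut fingers; the grasp point (between the pads) lies 19 mm behind it; x points along the fingers, z is the direction in which the jaws open and shut, and the axes are right-handed (so a half turn about x gives the same grasp; the last joint's range is limited). The gripper opens to 88 mm and grips with 3 to 60 N. Pads are 19 mm wide; open, the fingers measure 130 mm over their backs; the gripper's body (78 mm by 193 mm) begins 47 mm behind the grasp point.
Start: joints at [-50.185, 20.546, 0.682, 0, -70.136, -16.507], TCP at [0.267, -0.62, 0.227] pointing down, gripper open.
Joint ranges: [-176.03, 176.03], [-82.01, 121.73], [-58.28, 71.71], [-173.87, 95.51], [-174.79, -0.11], [-173.66, 173.66]. Speed limits (degrees/s): [136.94, 136.94, 172.46, 180, 180, 180].

## Interface

Orientations are given as [roll, pitch, yaw] about the fixed x, y, z axes, in that order (R = Rz(yaw) Ry(pitch) Rx(roll)).
In Python, from plant import ctrl gives the robot as it stands.
- The arm moves only by the tool servo_tool, never from a script. Its argument "motion" is a list of rows, each an object with "offset": the shift along the tool's x, y, z in m, a list of three; "roll": the turn about the tool's x in degrees; "claw": the opening, from -1 (shut) to 1 (fully open), so that 0 is half open. In form: [{"offset": [x, y, z], "roll": roll, "claw": claw}, ...]. A call has 1 to 12 rows; each row shifts and turns the commanded pose from where the row before left it, along the tool's axes as they then stand; what a row does not reach is not made up. A row lasts 1/8 s, in which the tool goes at most 62.5 mm and 10.7 degrees, less where a joint would pass 70% of its speed; a pose out of reach is approached as far as the arm can. A call is refused whole if a number of a shift passes 0.0625 or a number of a turn 10.7, either way. A call with a gripper value outside its range is refused whole. The fingers move at their own pace and stop on an object; the grip force is fixed at half the most. Time passes only in rows, so rows that do not move let the fingers close. It gives the time, the measured TCP pose, the force and the opening at its end, in the units of the state.
- ctrl.get_obs(): the state, without advancing time (a new reading comes with each control period).
- ctrl.snapshot(name): name is "scene" or "top"; returns a dict with "frame" (400x640x3 uint8, blue, green, red), "z_map" (400x640 float32, m along the optical axis (not along the pixel's ray), 0 where there is no reading), "mtx" (3x3 intrinsics, pixels), "extrinsics" (4x4, takes a point from camera to world coordinates). Camera axes: x right, y up, looking along -z (the intrinsics and any distortion apply to the point x, -y, -z); pixel columns grow to the right and rows downward; lengths in m; the calibration is good to about 2 mm. A picture is of the moment at which its call begins.
- ctrl.close_job(): hands the job in, once; it reports no verdict.
The state is a dict: "clock": time; "joint_pos": joint angles; "qvel": joint speeds; "tau": joint torques, N m; "tool_pos": TCP position; "orientation": TCP orientation; "force": force on the tool from outside, world axes, zero at the start; "moment": the same for the moment, N m; "opening": finger opening in m.
Only numpy, scipy, OpenCV 4.12 (cv2) and the standard library are available. Lean on these libraries where they do the work, as an engineer would, in place of code of your own. Each camera call takes 0.05 s, during which the arm holds its last target.

## Working session

There is one attempt and no reset: what is moved stays moved. The work goes in short steps, Python scripts to look and compute and a tool call to move; the robot and the scene stay as the last step left them, time stands still between calls to the robot, and variables do not carry over. Pictures are saved under pics/ and viewed, and the job is handed in when it is done.

Besides the shell and the picture viewer there is one more tool, called after "Request:" as a command line: name --argument value ..., lists and objects as JSON in quotes. servo_tool: Moves the arm, as the interface text tells. Its arguments: {"type":"object","properties":{"motion":{"type":"array"}},"required":["motion"]}

```bash
mkdir -p pics; ls; cat > h.py <<'E'
from plant import ctrl
import numpy as np, cv2
def snap(n,f):
    s=ctrl.snapshot(n); cv2.imwrite('pics/'+f,s['frame']); np.savez('pics/'+f[:-4]+'.npz',**s); return s
def load(f): return np.load('pics/'+f+'.npz')
def ray(s,u,v):
    K=s['mtx'];d=np.array([(u-K[0,2])/K[0,0],-(v-K[1,2])/K[1,1],-1.]);E=s['extrinsics'];return E[:3,3],E[:3,:3]@d
def onz(s,u,v,z):
    o,d=ray(s,u,v);return o+d*(z-o[2])/d[2]
def pt(s,u,v):
    o,d=ray(s,u,v);return o+d*s['z_map'][int(round(v)),int(round(u))]
E
python3 - <<'E'
from h import *
for n in('scene','top'):
    s=snap(n,n+'0.png');print(s['mtx'],s['extrinsics'],s.keys())
print(ctrl.get_obs())
E
```

```text
pics
[[478.687837     0.         313.89118181]
 [  0.         478.687837   194.73569338]
 [  0.           0.           1.        ]] [[ 0.16455504 -0.81416746  0.55682402  1.33651541]
 [ 0.98625872  0.12741292 -0.105165   -0.19070233]
 [ 0.01467534  0.56647798  0.8239462   1.25731331]
 [ 0.          0.          0.          1.        ]] dict_keys(['frame', 'z_map', 'mtx', 'extrinsics'])
[[436.35031559   0.         321.10435293]
 [  0.         436.35031559 199.36719415]
 [  0.           0.           1.        ]] [[ 0.02385386  0.99708983 -0.07240758  0.50459024]
 [-0.99958513  0.02495756  0.01437645 -0.02574039]
 [ 0.01614173  0.07203461  0.99727151  1.30807267]
 [ 0.          0.          0.          1.        ]] dict_keys(['frame', 'z_map', 'mtx', 'extrinsics'])
{'clock': 0.1, 'joint_pos': array([-5.01858763e+01,  2.05879684e+01,  6.38612170e-01, -1.66815379e-02,
       -7.01369264e+01, -1.65080975e+01]), 'qvel': array([-0.00242671, -0.12677751,  0.04824992,  0.04033818, -0.00151844,
        0.06734193]), 'tau': array([-2.99176776e-03, -5.84162843e+01,  2.93752956e+01,  7.01542273e+00,
        1.01708501e-02, -9.33501656e-05]), 'tool_pos': array([ 0.26686183, -0.61952286,  0.22570939]), 'orientation': array([  6.20797186,  89.91230326, 119.50831829]), 'force': array([ 0.16189329,  0.02505162, -0.89452202]), 'moment': array([ 0.04407463, -0.05926667, -0.0285627 ]), 'opening': 0.08766161121190387}
```

View pics/top0.png

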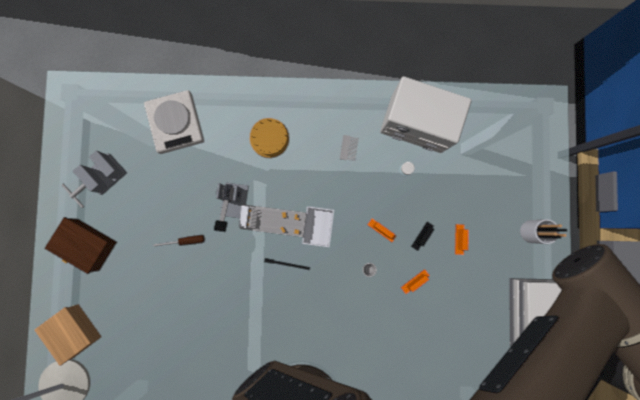

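View pics/scene0.png

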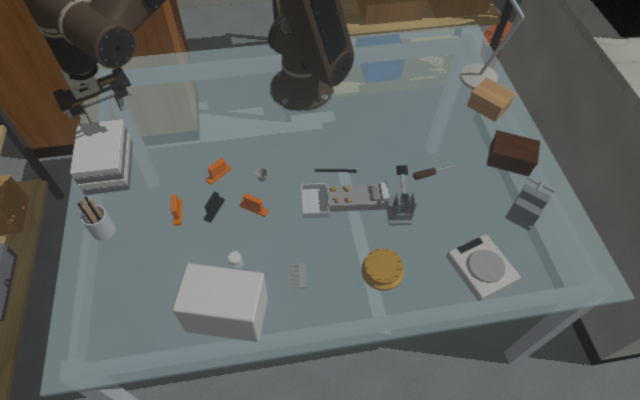

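The top view shows the jig with its tray at about (318,227), the lever pad at about (221,226) and the black scraper at (423,236). The three orange lookalikes sit around the scraper. I'll zoom in next.

```bash
python3 - <<'E'
from h import *
t=load('top0')['frame'];s=load('scene0')['frame']
cv2.imwrite('pics/t_a.png',cv2.resize(t[175:255,205:345],None,fx=5.6,fy=5.6,interpolation=cv2.INTER_CUBIC))
cv2.imwrite('pics/t_b.png',cv2.resize(t[205:305,355:480],None,fx=5.6,fy=5.6,interpolation=cv2.INTER_CUBIC))
cv2.imwrite('pics/s_a.png',cv2.resize(s[150:235,295:425],None,fx=6,fy=6,interpolation=cv2.INTER_CUBIC))
E
```

```text
(no output)
```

View pics/t_a.png

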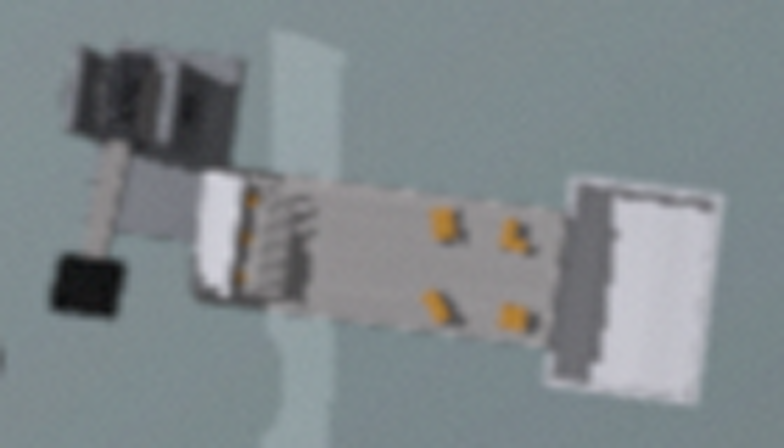

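View pics/t_b.png

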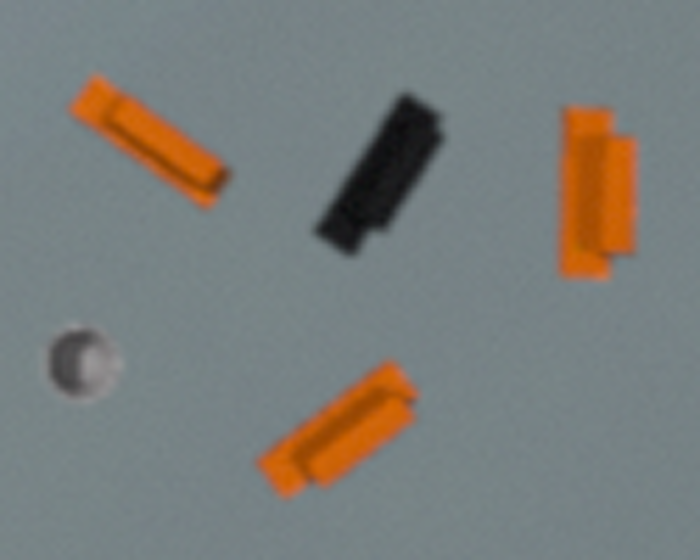

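View pics/s_a.png

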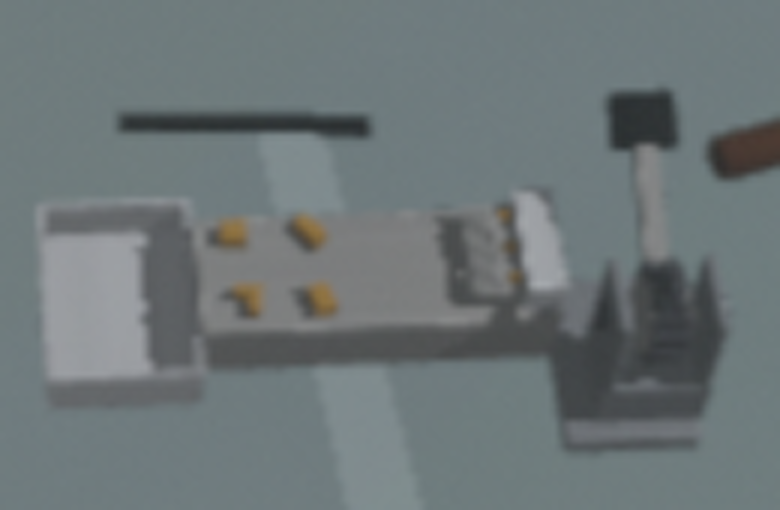

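```bash
cat > m.py <<'E'
from h import *
t=load('top0');s=load('scene0')
f=lambda x,y:(205+(x+.5)/5.6-.5,175+(y+.5)/5.6-.5)
g=lambda x,y:(295+(x+.5)/6-.5,150+(y+.5)/6-.5)
print('rim top');[print(onz(t,*f(*p),.028).round(4)) for p in[(570,178),(722,193),(697,405),(545,383)]]
print('rim scene');[print(onz(s,*g(*p),.028).round(4)) for p in[(40,205),(190,198),(204,373),(46,381)]]
print('pad top',pt(t,*f(90,288)),onz(t,*f(90,288),.114),'scene',onz(s,*g(642,121),.114),pt(s,*g(642,121)))
for n,S,z0 in(('top',t,(175,255,250,345)),('scene',s,(175,215,325,380))):
    b=S['frame'].astype(int);m=((b[...,2]-b[...,0]>60)).astype(np.uint8);k=np.zeros_like(m);a,c,d,e=z0;k[a:c,d:e]=1;m*=k
    N,l,st,ce=cv2.connectedComponentsWithStats(m)
    for i in range(1,N):
        if st[i,4]>5:print(n,ce[i].round(1),st[i,4],onz(S,*ce[i],.043).round(4))
for n,S,z0 in(('top',t,(215,255,405,440)),('scene',s,(190,225,200,228))):
    b=S['frame'].astype(int);a,c,d,e=z0
    m=np.zeros(b.shape[:2],np.uint8);m[a:c,d:e]=(b[a:c,d:e].max(-1)<60)
    v,u=np.nonzero(m);P=np.array([pt(S,x,y) for x,y in zip(u,v)])
    print(n,len(P),np.sort(P[:,2]).round(3)[::15])
    for lab,k,z in(('rib',P[:,2]>.05,.061),('all',P[:,2]>-1,.03),('foot',P[:,2]<.02,.012)):
        if k.sum()<8: continue
        Q=np.array([onz(S,x,y,z)[:2] for x,y in zip(u[k],v[k])]).astype(np.float32)
        print(lab,k.sum(),Q.mean(0),cv2.minAreaRect(Q*1000))
E
python3 m.py
```

```text
rim top
[ 0.5758 -0.0014  0.028 ]
[ 0.5699 -0.0813  0.028 ]
[ 0.459  -0.0707  0.028 ]
[0.4685 0.0088 0.028 ]
rim scene
[ 0.4579 -0.0664  0.028 ]
[0.4656 0.0127 0.028 ]
[5.747e-01 1.000e-04 2.800e-02]
[ 0.5669 -0.0798  0.028 ]
pad top [0.51173192 0.22844415 0.11497827] [0.51173777 0.22865257 0.114     ] scene [0.514545   0.23169644 0.114     ] [0.5152852  0.23131606 0.11502958]
top [283.6 214.4] 19 [0.55   0.0636 0.043 ]
top [296.2 217.1] 15 [0.5433 0.0269 0.043 ]
top [282.4 229.1] 14 [0.5074 0.0659 0.043 ]
top [296.1 231.4] 17 [0.5018 0.026  0.043 ]
scene [333.3 188.2] 6 [0.5008 0.0281 0.043 ]
scene [346.5 188. ] 6 [0.5065 0.0688 0.043 ]
scene [348.3 199. ] 7 [0.5478 0.0658 0.043 ]
top 258 [0.004 0.009 0.01  0.011 0.013 0.014 0.016 0.022 0.03  0.043 0.051 0.056
 0.058 0.059 0.06  0.062 0.063 0.068]
rib 110 [ 0.49879262 -0.34586525] ((502.11053466796875, -343.575439453125), (23.276700973510742, 63.42399597167969), 56.03834533691406)
all 258 [ 0.49764588 -0.34507307] ((495.9852294921875, -345.26275634765625), (28.166473388671875, 84.38845825195312), 58.06272888183594)
foot 103 [ 0.4961113 -0.3414277] ((498.0281677246094, -346.31561279296875), (20.912965774536133, 85.74327850341797), 58.70285415649414)
scene 285 [-0.     0.008  0.011  0.012  0.013  0.014  0.016  0.018  0.022  0.028
  0.035  0.04   0.044  0.049  0.055  0.057  0.06   0.062  0.063]
rib 87 [ 0.5016861  -0.34473288] ((502.0700378417969, -344.594482421875), (16.49724578857422, 59.823829650878906), 57.455318450927734)
all 285 [ 0.5014964  -0.34554595] ((502.1168212890625, -348.0111083984375), (40.979583740234375, 97.472412109375), 57.826255798339844)
foot 110 [ 0.5068449  -0.34549126] ((499.6611328125, -344.5201416015625), (22.178997039794922, 88.18030548095703), 56.59880065917969)
```

```bash
cat >> h.py <<'E'
from scipy.spatial.transform import Rotation as Ro
O=np.array([.529,.0785,0]);YAW=-5.8
J=Ro.from_euler('z',YAW,degrees=True).as_matrix()
def w(x,y,z): return O+J@np.array([x,y,z])/1000
def plan(p,zhead=None):
    o=ctrl.get_obs();R=Ro.from_euler('xyz',o['orientation'],degrees=True).as_matrix()
    h=np.degrees(np.arctan2(R[1,2],R[0,2]));d=R.T@(np.array(p)-o['tool_pos'])
    print('clock',o['clock'],'tcp',o['tool_pos'].round(4),'zhead',h.round(2),'tilt',R[:,0].round(4),'F',o['force'].round(2),'open',round(o['opening'],4))
    print('now-axes delta',d.round(4))
    if zhead is not None:
        r=-((zhead-h+90)%180-90);R2=R@Ro.from_euler('x',r,degrees=True).as_matrix()
        print('roll',r.round(2),'delta after roll',(R2.T@(np.array(p)-o['tool_pos'])).round(4))
E
python3 -c "
from h import *
plan([.501,-.345,.15],57)
t=load('top0');print(onz(t,362,185,0),onz(t,408,168,.05),onz(t,382,230,.03),[onz(t,*p,0) for p in ((335,245),(330,205))])
print(w(0,25,62),w(0,0,0))"
```

```text
clock 0.1 tcp [ 0.2669 -0.6195  0.2257] zhead 113.3 tilt [-8.0e-04  1.3e-03 -1.0e+00] F [ 0.16  0.03 -0.89] open 0.0877
now-axes delta [ 0.0759 -0.3236  0.1594]
roll 56.3 delta after roll [ 0.0759 -0.047   0.3577]
[ 0.6461089  -0.16694915  0.        ] [ 0.69394007 -0.29499546  0.05      ] [ 0.51192393 -0.22462846  0.03      ] [array([ 0.4640741 , -0.08932561,  0.        ]), array([ 0.58327148, -0.07172103,  0.        ])]
[0.53152641 0.10337202 0.062     ] [0.529  0.0785 0.    ]
```

Request:
servo_tool --motion '[{"offset": [0,0,0],"roll": 9.4,"claw": 1},{"offset": [0,0,0],"roll": 9.4,"claw": 1},{"offset": [0,0,0],"roll": 9.4,"claw": 1},{"offset": [0,0,0],"roll": 9.4,"claw": 1},{"offset": [0,0,0],"roll": 9.4,"claw": 1},{"offset": [0,0,0],"roll": 9.3,"claw": 1}]'

```text
clock: 0.85
tool_pos: [0.2669, -0.6196, 0.226]
orientation: [61.3, 89.9, 118.0]
force: [-0.8, -1.2, 0.0]
opening: 0.0875
```

Request:
servo_tool --motion '[{"offset": [0.007,-0.005,0.036],"roll": 0,"claw": 1},{"offset": [0.007,-0.005,0.036],"roll": 0,"claw": 1},{"offset": [0.007,-0.005,0.036],"roll": 0,"claw": 1},{"offset": [0.007,-0.005,0.036],"roll": 0,"claw": 1},{"offset": [0.007,-0.005,0.036],"roll": 0,"claw": 1},{"offset": [0.007,-0.005,0.036],"roll": 0,"claw": 1},{"offset": [0.007,-0.005,0.036],"roll": 0,"claw": 1},{"offset": [0.007,-0.005,0.036],"roll": 0,"claw": 1},{"offset": [0.007,-0.004,0.036],"roll": 0,"claw": 1},{"offset": [0.007,-0.003,0.034],"roll": 0,"claw": 1},{"offset": [0,0,0],"roll": 0,"claw": 1},{"offset": [0,0,0],"roll": 0,"claw": 1}]'

```text
clock: 2.35
tool_pos: [0.5012, -0.3452, 0.1564]
orientation: [110.6, 90.0, 167.7]
force: [-0.0, -0.5, 0.0]
opening: 0.0875
```

```bash
python3 -c "
from h import *
plan([.501,-.345,.025],57)
s=snap('scene','scene1.png');cv2.imwrite('pics/s1.png',cv2.resize(s['frame'][100:260,140:340],None,fx=4,fy=3.5))"
```

```text
clock 2.35 tcp [ 0.5012 -0.3452  0.1564] zhead 57.03 tilt [-6.e-04  1.e-04 -1.e+00] F [-0.   -0.53  0.04] open 0.0875
now-axes delta [1.314e-01 2.000e-04 1.000e-04]
roll 0.03 delta after roll [1.314e-01 2.000e-04 1.000e-04]
```

View pics/s1.png

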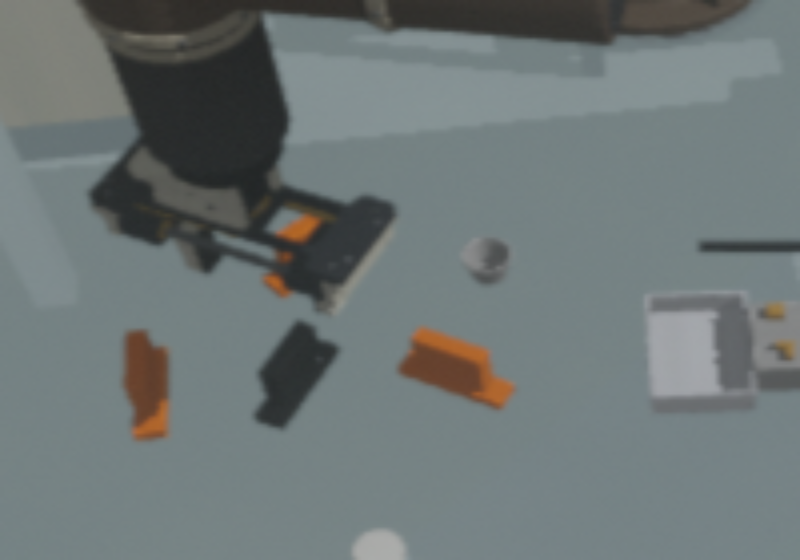

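The open fingers straddle the black scraper and the neighbours are clear, so I'll go down and grip.

Request:
servo_tool --motion '[{"offset": [0.025,0,0],"roll": 0,"claw": 1},{"offset": [0.025,0,0],"roll": 0,"claw": 1},{"offset": [0.025,0,0],"roll": 0,"claw": 1},{"offset": [0.025,0,0],"roll": 0,"claw": 1},{"offset": [0.02,0,0],"roll": 0,"claw": 1},{"offset": [0.011,0,0],"roll": 0,"claw": 1},{"offset": [0,0,0],"roll": 0,"claw": 1},{"offset": [0,0,0],"roll": 0,"claw": 0},{"offset": [0,0,0],"roll": 0,"claw": -0.5},{"offset": [0,0,0],"roll": 0,"claw": -1},{"offset": [0,0,0],"roll": 0,"claw": -1},{"offset": [0,0,0],"roll": 0,"claw": -1}]'

```text
clock: 3.9
tool_pos: [0.5015, -0.3452, 0.0257]
orientation: [-71.5, 90.0, -14.5]
force: [-0.3, -0.1, -0.1]
opening: 0.0434
```

Request:
servo_tool --motion '[{"offset": [0,0,0],"roll": 0,"claw": -1},{"offset": [0,0,0],"roll": 0,"claw": -1},{"offset": [0,0,0],"roll": 0,"claw": -1},{"offset": [0,0,0],"roll": 0,"claw": -1}]'

```text
clock: 4.4
tool_pos: [0.5013, -0.3453, 0.0255]
orientation: [117.0, 90.0, 174.0]
force: [0.2, 0.6, -0.4]
opening: 0.0158
```

Request:
servo_tool --motion '[{"offset": [-0.01,0,0],"roll": 0,"claw": -1},{"offset": [-0.03,0,0],"roll": 0,"claw": -1},{"offset": [-0.04,0,0],"roll": 0,"claw": -1},{"offset": [-0.04,0,0],"roll": 0,"claw": -1},{"offset": [-0.03,0,0],"roll": -9,"claw": -1},{"offset": [0,0,0],"roll": -9,"claw": -1},{"offset": [0,0,0],"roll": -9.2,"claw": -1},{"offset": [0,0,0],"roll": 0,"claw": -1},{"offset": [0,0,0],"roll": 0,"claw": -1}]'

```text
clock: 5.52
tool_pos: [0.5014, -0.3452, 0.1758]
orientation: [-70.2, 90.0, 13.8]
force: [0.2, 0.4, -0.2]
opening: 0.0157
```

```bash
python3 -c "
from h import *
plan(w(0,28,150),84.2)
s=snap('scene','scene2.png');cv2.imwrite('pics/s2.png',cv2.resize(s['frame'][80:260,140:340],None,fx=4,fy=3.3))"
```

```text
clock 5.525 tcp [ 0.5014 -0.3452  0.1758] zhead 84.01 tilt [ 1.e-04  0.e+00 -1.e+00] F [ 0.2   0.37 -0.23] open 0.0157
now-axes delta [0.0258 0.0169 0.4522]
roll -0.19 delta after roll [0.0258 0.0153 0.4523]
```

View pics/s2.png

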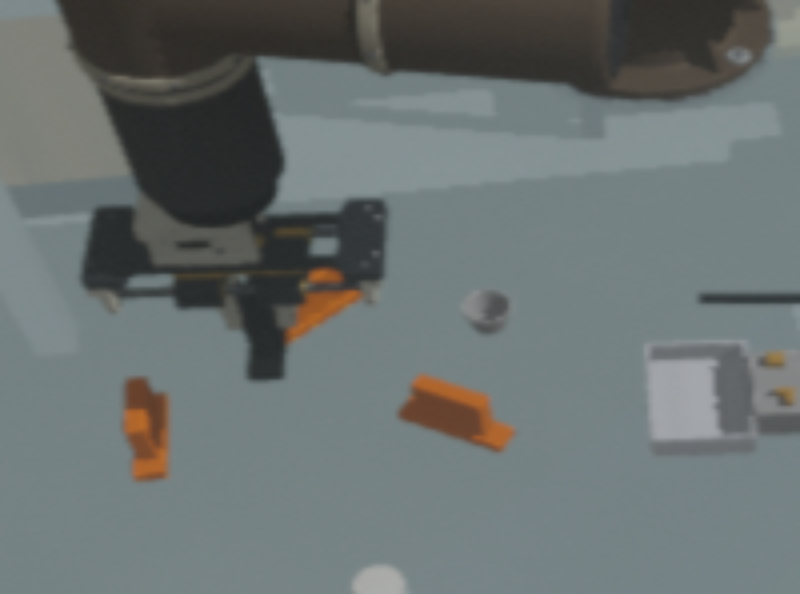

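The scraper hangs square in the fingers. Next I'll carry it over the bed.

Request:
servo_tool --motion '[{"offset": [0,0,0.02],"roll": -0.2,"claw": -1},{"offset": [0,0.001,0.04],"roll": 0,"claw": -1},{"offset": [0,0.002,0.043],"roll": 0,"claw": -1},{"offset": [0,0.002,0.043],"roll": 0,"claw": -1},{"offset": [0,0.002,0.043],"roll": 0,"claw": -1},{"offset": [0,0.002,0.043],"roll": 0,"claw": -1},{"offset": [0,0.002,0.043],"roll": 0,"claw": -1},{"offset": [0,0.001,0.043],"roll": 0,"claw": -1},{"offset": [0,0.001,0.043],"roll": 0,"claw": -1},{"offset": [0,0.001,0.043],"roll": 0,"claw": -1},{"offset": [0,0.001,0.034],"roll": 0,"claw": -1},{"offset": [0,0,0.014],"roll": 0,"claw": -1}]'

```text
clock: 7.08
tool_pos: [0.5302, 0.1083, 0.1756]
orientation: [-7.7, 90.0, 76.8]
force: [-0.7, -0.2, -1.3]
opening: 0.0157
```

Request:
servo_tool --motion '[{"offset": [0.02,0,0],"roll": 0,"claw": -1},{"offset": [0.03,0,0],"roll": 0,"claw": -1},{"offset": [0.02,0,0],"roll": 0,"claw": -1},{"offset": [0,0,0],"roll": 0,"claw": -1},{"offset": [0,0,0],"roll": 0,"claw": -1}]'

```text
clock: 7.7
tool_pos: [0.531, 0.1061, 0.1064]
orientation: [-74.3, 89.9, 10.1]
force: [-0.8, 0.3, -0.2]
opening: 0.0158
```

```bash
python3 -c "
from h import *
plan(w(0,28,62.5),84.2)
s=snap('scene','scene3.png');cv2.imwrite('pics/s3.png',cv2.resize(s['frame'][80:260,260:460],None,fx=4,fy=3.3))
s=snap('top','top3.png');cv2.imwrite('pics/t3.png',cv2.resize(s['frame'][140:290,190:360],None,fx=4,fy=4))"
```

```text
clock 7.7 tcp [0.531  0.1061 0.1064] zhead 84.4 tilt [ 9.e-04  2.e-04 -1.e+00] F [-0.81  0.27 -0.19] open 0.0158
now-axes delta [ 0.0439 -0.0007  0.0003]
roll 0.2 delta after roll [ 0.0439 -0.0007  0.0003]
```

View pics/s3.png

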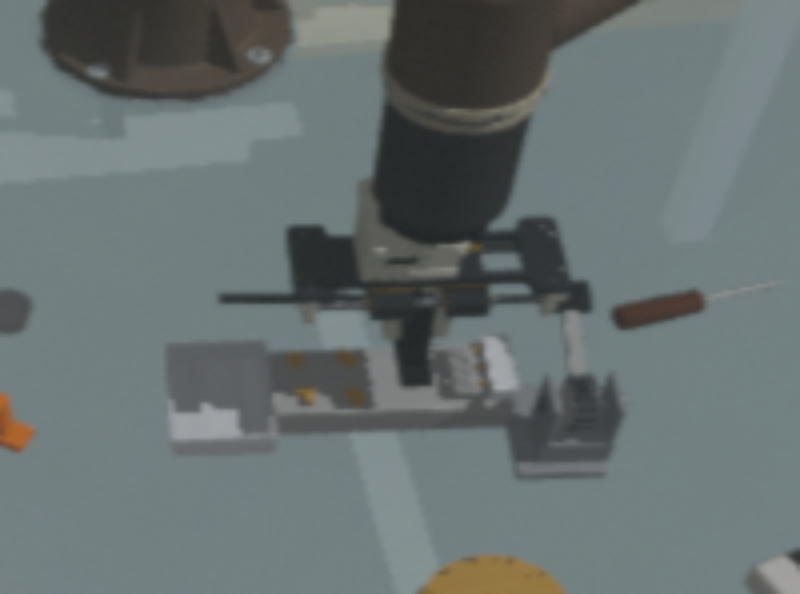

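View pics/t3.png

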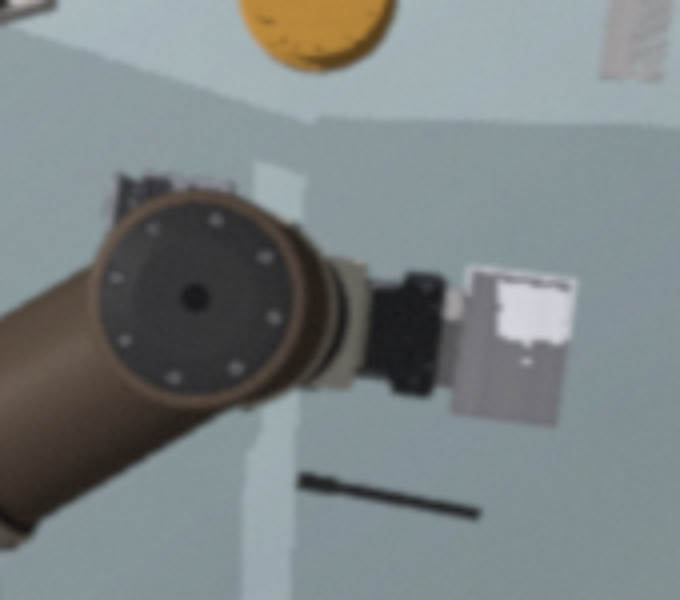

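The scraper is over the open bed between the comb and the offcuts. I'll shift it a little towards the tray for lever clearance, then lower it.

Request:
servo_tool --motion '[{"offset": [0,0,-0.009],"roll": 0,"claw": -1},{"offset": [0.015,0,0],"roll": 0,"claw": -1},{"offset": [0.015,0,0],"roll": 0,"claw": -1},{"offset": [0.01,0,0],"roll": 0,"claw": -1},{"offset": [0.002,0,0],"roll": 0,"claw": -1},{"offset": [0,0,0],"roll": 0,"claw": -1},{"offset": [0,0,0],"roll": 0,"claw": -1}]'

```text
clock: 8.68
tool_pos: [0.53, 0.0973, 0.0639]
orientation: [-61.9, 90.0, 22.5]
force: [0.1, -0.6, -1.5]
opening: 0.0156
```

Request:
servo_tool --motion '[{"offset": [0.001,0,0],"roll": 0,"claw": -1},{"offset": [0,0,0],"roll": 0,"claw": -1}]'

```text
clock: 8.93
tool_pos: [0.5298, 0.0972, 0.0627]
orientation: [-50.8, 90.0, 33.6]
force: [-0.5, -0.1, -2.0]
opening: 0.0161
```

Request:
servo_tool --motion '[{"offset": [0.001,0,0],"roll": 0,"claw": -1},{"offset": [0,0,0],"roll": 0,"claw": -1}]'

```text
clock: 9.18
tool_pos: [0.5297, 0.0971, 0.0615]
orientation: [112.3, 90.0, -163.3]
force: [0.0, -0.4, -0.2]
opening: 0.0161
```

Request:
servo_tool --motion '[{"offset": [0,0,-0.006],"roll": 0,"claw": -1},{"offset": [0,0,-0.006],"roll": 0,"claw": -1},{"offset": [0,0,-0.006],"roll": 0,"claw": -1},{"offset": [0,0,-0.006],"roll": 0,"claw": -1},{"offset": [0,0,-0.006],"roll": 0,"claw": -1},{"offset": [0,0,-0.006],"roll": 0,"claw": -1},{"offset": [0,0,-0.006],"roll": 0,"claw": -1},{"offset": [0,0,-0.006],"roll": 0,"claw": -1},{"offset": [0,0,-0.006],"roll": 0,"claw": -1},{"offset": [0,0,-0.006],"roll": 0,"claw": -1}]'

```text
clock: 10.42
tool_pos: [0.5239, 0.037, 0.0616]
orientation: [-39.9, 90.0, 44.5]
force: [0.6, -0.0, -1.7]
opening: 0.0158
```

```bash
python3 -c "
from h import *
plan(w(0,-85,61.5),84.2)
s=snap('scene','scene4.png');cv2.imwrite('pics/s4.png',cv2.resize(s['frame'][130:240,280:430],None,fx=5,fy=5))"
```

```text
clock 10.425 tcp [0.5239 0.037  0.0616] zhead 84.41 tilt [ 0.  0. -1.] F [ 0.62 -0.01 -1.7 ] open 0.0158
now-axes delta [ 0.0001 -0.0008 -0.0432]
roll 0.21 delta after roll [ 0.0001 -0.0009 -0.0432]
```

View pics/s4.png

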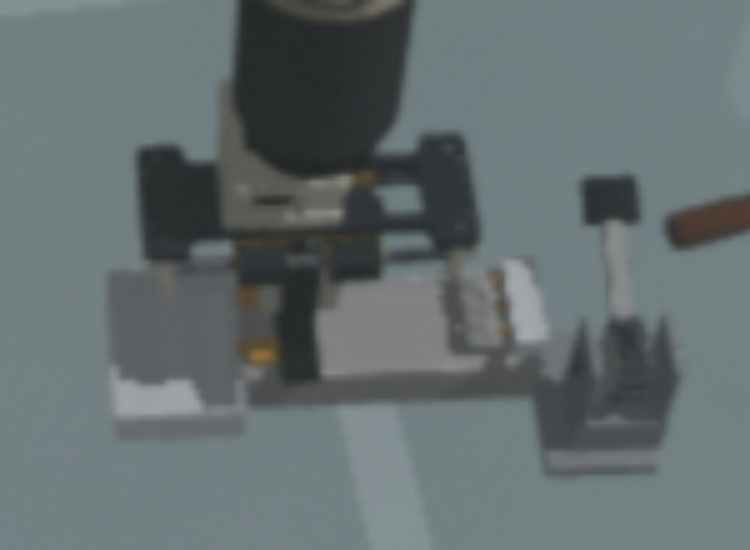

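The offcuts, at about (250,297) and (260,352), are pushed ahead of the foot and the bed behind it is clean. I'll push on past the edge.

Request:
servo_tool --motion '[{"offset": [0,0,-0.005],"roll": 0,"claw": -1},{"offset": [0,0,-0.005],"roll": 0,"claw": -1},{"offset": [0,0,-0.005],"roll": 0,"claw": -1},{"offset": [0,0,-0.005],"roll": 0,"claw": -1},{"offset": [0,0,-0.005],"roll": 0,"claw": -1},{"offset": [0,0,-0.005],"roll": 0,"claw": -1},{"offset": [0,0,-0.005],"roll": 0,"claw": -1},{"offset": [0,0,-0.005],"roll": 0,"claw": -1},{"offset": [0,0,-0.005],"roll": 0,"claw": -1},{"offset": [0,0,0],"roll": 0,"claw": -1},{"offset": [0,0,0],"roll": 0,"claw": -1}]'

```text
clock: 11.85
tool_pos: [0.5196, -0.0073, 0.0616]
orientation: [-60.0, 90.0, 24.4]
force: [-0.0, 0.3, -1.0]
opening: 0.0155
```

Request:
servo_tool --motion '[{"offset": [-0.01,0,0],"roll": 0,"claw": -1},{"offset": [-0.02,0,0],"roll": 0,"claw": -1},{"offset": [-0.03,0,0],"roll": 0,"claw": -1},{"offset": [-0.03,0,0],"roll": 0,"claw": -1},{"offset": [-0.03,0,0],"roll": 0,"claw": -1},{"offset": [0,0,0],"roll": 0,"claw": -1},{"offset": [0,0,0],"roll": 0,"claw": -1}]'

```text
clock: 12.72
tool_pos: [0.5191, -0.0073, 0.1815]
orientation: [4.3, 90.0, 88.7]
force: [-0.4, -0.4, -1.4]
opening: 0.0159
```

```bash
python3 -c "
from h import *
plan([.646,-.167,.15],84.2)
s=snap('scene','scene5.png');cv2.imwrite('pics/s5.png',cv2.resize(s['frame'][130:240,280:430],None,fx=5,fy=5))
s=snap('top','top5.png');cv2.imwrite('pics/t5.png',cv2.resize(s['frame'][140:290,230:430],None,fx=4,fy=4))"
```

```text
clock 12.725 tcp [ 0.5191 -0.0073  0.1815] zhead 84.4 tilt [ 0.e+00  4.e-04 -1.e+00] F [-0.38 -0.41 -1.38] open 0.0159
now-axes delta [ 0.0315 -0.1418 -0.1466]
roll 0.2 delta after roll [ 0.0315 -0.1424 -0.1461]
```

View pics/s5.png

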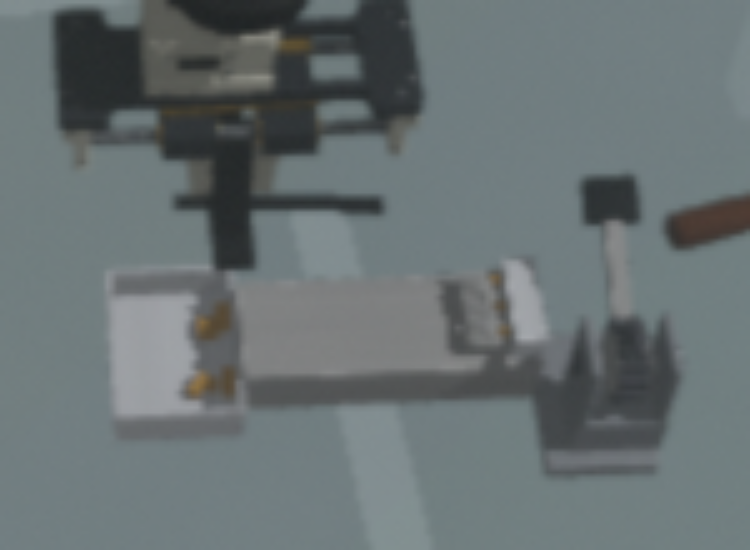

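View pics/t5.png

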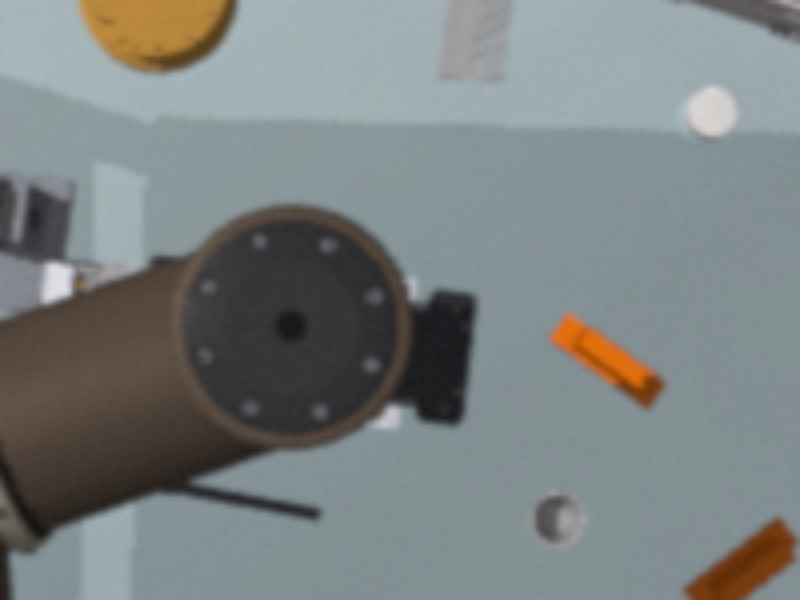

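The bed is clean and the brass lies in the tray in two clusters, at about (210,322) and (208,385). I'll check their heights while I move on.

```bash
python3 -c "
from h import *
S=load('scene5');b=S['frame'].astype(int);m=((b[...,2]-b[...,0]>45)).astype(np.uint8);k=m*0;k[185:218,300:335]=1;m*=k
for v,u in zip(*np.nonzero(m)):
  P=pt(S,u,v);print(u,v,(J.T@(P-O)*1000).round(0),b[v,u,2]-b[v,u,0])
"
```

```text
320 194 [-27. -93.   8.] 60
321 194 [-26. -90.   9.] 49
320 195 [-20. -94.  13.] 54
320 205 [ 17. -97.  12.] 62
319 206 [  20. -100.   12.] 67
320 206 [ 22. -97.  14.] 67
321 206 [ 23. -94.  15.] 47
318 207 [  22. -103.    9.] 60
319 207 [  21. -100.    7.] 71
320 207 [ 18. -96.   2.] 54
318 208 [  30. -104.   15.] 49
319 208 [  24. -100.    6.] 53
```

Request:
servo_tool --motion '[{"offset": [0,-0.01,-0.01],"roll": 0,"claw": -1},{"offset": [0,-0.02,-0.021],"roll": 0,"claw": -1},{"offset": [0,-0.025,-0.026],"roll": 0,"claw": -1},{"offset": [0,-0.025,-0.026],"roll": 0,"claw": -1},{"offset": [0,-0.025,-0.026],"roll": 0,"claw": -1},{"offset": [0,-0.022,-0.023],"roll": 0,"claw": -1},{"offset": [0,-0.015,-0.015],"roll": 0,"claw": -1},{"offset": [0,0,0],"roll": 0,"claw": -1},{"offset": [0,0,0],"roll": 0,"claw": -1}]'

```text
clock: 13.95
tool_pos: [0.6461, -0.1678, 0.1806]
orientation: [90.5, 89.9, 174.9]
force: [-0.2, 0.0, -1.0]
opening: 0.0157
```

```bash
python3 -c "
from h import *
plan([.646,-.167,.0265])
s=snap('scene','scene6.png');cv2.imwrite('pics/s6.png',cv2.resize(s['frame'][130:290,180:380],None,fx=4,fy=3.75))
s=snap('top','top6.png');cv2.imwrite('pics/t6.png',cv2.resize(s['frame'][195:255,230:350],None,fx=6,fy=6,interpolation=cv2.INTER_CUBIC))"
```

```text
clock 13.95 tcp [ 0.6461 -0.1678  0.1806] zhead 84.38 tilt [-1.5e-03  1.0e-04 -1.0e+00] F [-0.19  0.02 -1.04] open 0.0157
now-axes delta [ 1.541e-01 -1.000e-04  8.000e-04]
```

View pics/s6.png

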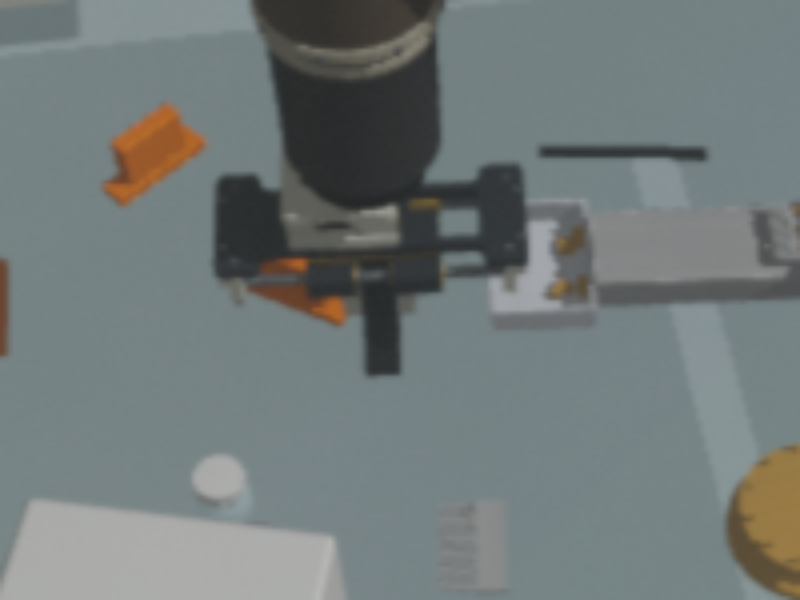

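View pics/t6.png

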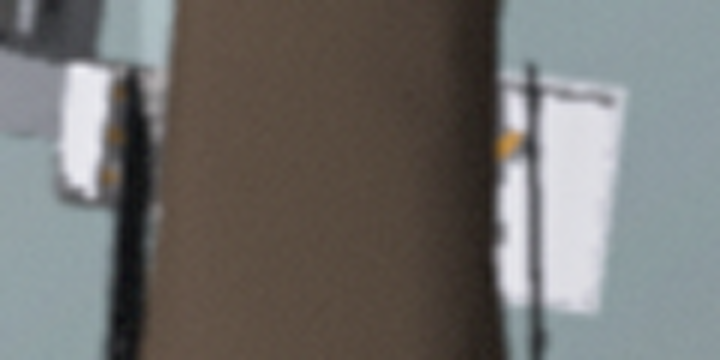

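The offcuts sit at heights of 2 to 15 mm in the tray, and the set-down spot is clear. I'll lower the scraper there.

Request:
servo_tool --motion '[{"offset": [0.03,0,0],"roll": 0,"claw": -1},{"offset": [0.04,0,0],"roll": 0,"claw": -1},{"offset": [0.04,0,0],"roll": 0,"claw": -1},{"offset": [0.03,0,0],"roll": 0,"claw": -1},{"offset": [0.012,0,0],"roll": 0,"claw": -1},{"offset": [0.002,0,0],"roll": 0,"claw": -1},{"offset": [0,0,0],"roll": 0,"claw": -1},{"offset": [0,0,0],"roll": 0,"claw": -1}]'

```text
clock: 15.05
tool_pos: [0.6474, -0.1675, 0.029]
orientation: [-86.1, 89.9, -1.7]
force: [-0.5, -0.2, -0.6]
opening: 0.0158
```

Request:
servo_tool --motion '[{"offset": [0.0005,0,0],"roll": 0,"claw": -0.5},{"offset": [0,0,0],"roll": 0,"claw": -0.3},{"offset": [0,0,0],"roll": 0,"claw": 0},{"offset": [0,0,0],"roll": 0,"claw": 0.2},{"offset": [0,0,0],"roll": 0,"claw": 0.2},{"offset": [0,0,0],"roll": 0,"claw": 0.2},{"offset": [-0.02,0,0],"roll": 0,"claw": 0.2},{"offset": [-0.04,0,0],"roll": 0,"claw": 0.2},{"offset": [-0.05,0,0],"roll": 0,"claw": 0.2},{"offset": [-0.05,0,0],"roll": 0,"claw": 0},{"offset": [0,0,0],"roll": 0,"claw": -1},{"offset": [0,0,0],"roll": 0,"claw": -1}]'

```text
clock: 16.55
tool_pos: [0.6462, -0.1674, 0.1869]
orientation: [-2.4, 90.0, 82.0]
force: [-0.3, -0.6, -0.5]
opening: 0.0293
```

```bash
python3 -c "
from h import *
plan(w(-36,150,185),84.2)
s=snap('scene','scene7.png');cv2.imwrite('pics/s7.png',cv2.resize(s['frame'][130:290,180:380],None,fx=4,fy=3.75))
# tip height (flat tip, half width hw) -> lever angle
for xt in (-36,-38):
  for hw in (3,9.5):
    out=[]
    for q in (0,.2,.4,.5,.55,.6,.65,.7):
      a=.35-q;d=np.array([-np.cos(a),np.sin(a)]);n=np.array([np.sin(a),np.cos(a)])
      s_=np.linspace(-15,15,301);X=60+(100+s_)*d[0]+5*n[0];Z=75+(100+s_)*d[1]+5*n[1]
      k=abs(X-xt)<=hw;out.append((q,round(Z[k].max(),1)))
    print(xt,hw,out)
"
```

```text
clock 16.55 tcp [ 0.6462 -0.1674  0.1869] zhead 84.39 tilt [ 1.e-04  5.e-04 -1.e+00] F [-0.3  -0.59 -0.52] open 0.0293
now-axes delta [0.0021 0.1761 0.3834]
roll 0.19 delta after roll [0.0021 0.1774 0.3828]
-36 3 [(0, np.float64(116.5)), (0.2, np.float64(95.0)), (0.4, np.float64(75.4)), (0.5, np.float64(66.0)), (0.55, np.float64(61.2)), (0.6, np.float64(56.4)), (0.65, np.float64(51.4)), (0.7, np.float64(46.4))]
-36 9.5 [(0, np.float64(118.8)), (0.2, np.float64(96.0)), (0.4, np.float64(75.7)), (0.5, np.float64(67.0)), (0.55, np.float64(62.6)), (0.6, np.float64(58.1)), (0.65, np.float64(53.5)), (0.7, np.float64(48.7))]
-38 3 [(0, np.float64(117.2)), (0.2, np.float64(95.3)), (0.4, np.float64(75.3)), (0.5, np.float64(65.7)), (0.55, np.float64(60.8)), (0.6, np.float64(55.9)), (0.65, np.float64(50.8)), (0.7, np.float64(45.6))]
-38 9.5 [(0, np.float64(119.1)), (0.2, np.float64(96.3)), (0.4, np.float64(75.6)), (0.5, np.float64(66.7)), (0.55, np.float64(62.2)), (0.6, np.float64(57.6)), (0.65, np.float64(52.9)), (0.7, np.float64(48.0))]
```

View pics/s7.png

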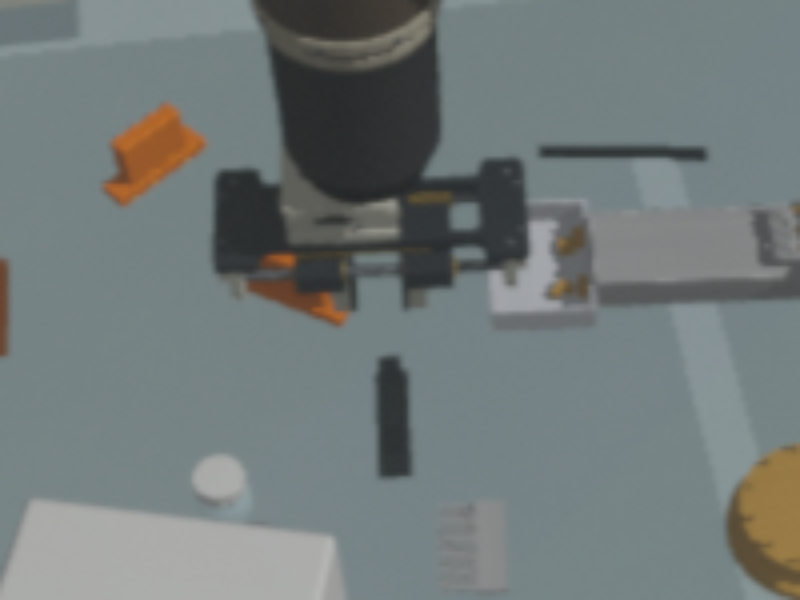

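```bash
python3 -c "
from h import *
S=load('scene7');b=S['frame'].astype(int)
m=np.zeros(b.shape[:2],bool);m[223:260,270:286]=b[223:260,270:286].max(-1)<60
v,u=np.nonzero(m);P=np.array([pt(S,x,y) for x,y in zip(u,v)]);print(len(P),P[:,2].min(),P[:,2].max(),np.percentile(P,[2,50,98],axis=0).round(3))
k=P[:,2]>.05;print(k.sum(),P[k].mean(0))
"
```

```text
170 0.007898196333316898 1.2573133094157583 [[ 0.618 -0.175  0.01 ]
 [ 0.668 -0.166  0.054]
 [ 0.688 -0.155  0.066]]
88 [ 0.65856504 -0.16590198  0.07465901]
```

Request:
servo_tool --motion '[{"offset": [0,0.008,0.017],"roll": 0,"claw": -1},{"offset": [0,0.016,0.035],"roll": 0,"claw": -1},{"offset": [0,0.019,0.042],"roll": 0,"claw": -1},{"offset": [0,0.019,0.042],"roll": 0,"claw": -1},{"offset": [0,0.019,0.042],"roll": 0,"claw": -1},{"offset": [0,0.019,0.042],"roll": 0,"claw": -1},{"offset": [0,0.019,0.042],"roll": 0,"claw": -1},{"offset": [0,0.019,0.042],"roll": 0,"claw": -1},{"offset": [0,0.019,0.042],"roll": 0,"claw": -1},{"offset": [0,0.016,0.03],"roll": 0,"claw": -1},{"offset": [0,0.003,0.007],"roll": 0,"claw": -1},{"offset": [0,0,0],"roll": 0,"claw": -1}]'

```text
clock: 18.1
tool_pos: [0.5079, 0.231, 0.1864]
orientation: [136.6, 89.9, -138.9]
force: [0.8, 0.0, -0.5]
opening: 0.0004
```

```bash
python3 -c "
from h import *
plan(w(-37,150,122))
s=snap('scene','scene8.png');cv2.imwrite('pics/s8.png',cv2.resize(s['frame'][100:240,310:485],None,fx=4.5,fy=4.2))
s=snap('top','top8.png');cv2.imwrite('pics/t8.png',cv2.resize(s['frame'][150:270,200:400],None,fx=4,fy=4,interpolation=cv2.INTER_CUBIC))"
```

```text
clock 18.1 tcp [0.5079 0.231  0.1864] zhead 84.48 tilt [-1.e-03 -9.e-04 -1.e+00] F [ 0.84  0.01 -0.53] open 0.0004
now-axes delta [0.0644 0.0006 0.0004]
```

View pics/s8.png

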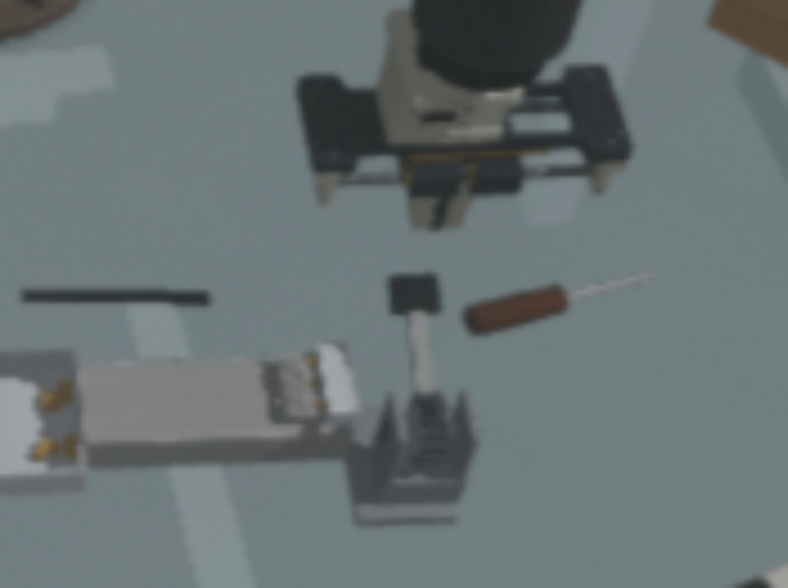

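View pics/t8.png

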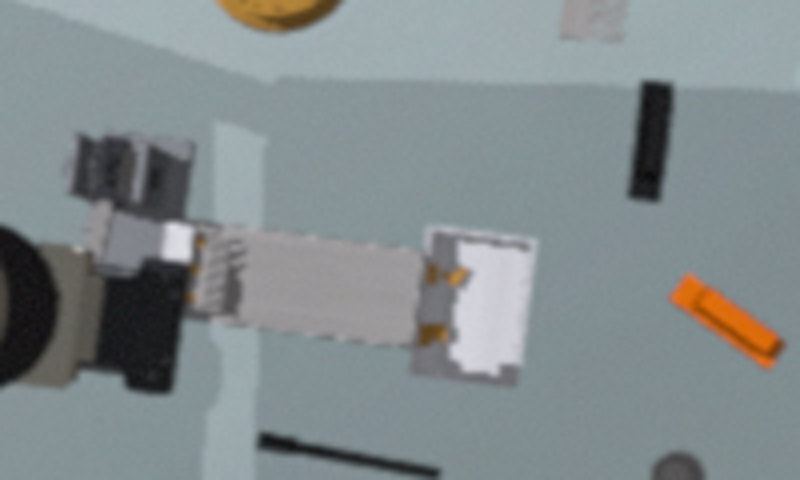

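The scraper stands clear of the jig at (650,140) in the top crop, and the shut fingers are above the lever pad. I'll check the brass near the tray wall and start down.

```bash
python3 -c "
from h import *
S=load('top8');b=S['frame'].astype(int);m=((b[...,2]-b[...,0]>30)).astype(np.uint8);k=m*0;k[205:245,300:335]=1;m*=k
for v,u in zip(*np.nonzero(m)):
  P=pt(S,u,v);print(u,v,(J.T@(P-O)*1000).round(0),b[v,u,2]-b[v,u,0],end=';')
"
```

```text
307 216 [ 27. -80.  16.] 35;308 216 [ 28. -83.  14.] 36;307 217 [ 24. -80.  14.] 49;308 217 [ 25. -83.  16.] 54;314 217 [  27. -101.    4.] 53;315 217 [  27. -104.   10.] 72;316 217 [  28. -107.    9.] 43;307 218 [ 21. -81.  17.] 50;308 218 [ 22. -84.  16.] 55;309 218 [ 22. -87.  15.] 31;311 218 [ 23. -92.  13.] 41;312 218 [ 23. -95.   8.] 48;313 218 [ 24. -98.   1.] 71;314 218 [  24. -101.    6.] 96;315 218 [  25. -104.    8.] 94;316 218 [  25. -107.   15.] 47;307 219 [ 18. -81.  14.] 49;308 219 [ 19. -84.  16.] 52;311 219 [ 20. -93.  12.] 42;312 219 [ 20. -96.  11.] 84;313 219 [ 21. -99.   9.] 112;314 219 [  21. -102.    9.] 105;315 219 [  22. -105.   10.] 69;307 220 [ 16. -81.  12.] 40;308 220 [ 16. -84.  16.] 39;312 220 [ 17. -96.  13.] 65;313 220 [ 18. -99.  11.] 96;314 220 [  18. -102.   10.] 71;313 221 [ 15. -99.  12.] 44;306 231 [-17. -83.  19.] 38;307 231 [-17. -86.  19.] 41;308 231 [-16. -88.  13.] 44;309 231 [-16. -91.   9.] 43;310 231 [-16. -94.  11.] 41;305 232 [-20. -80.  19.] 42;306 232 [-20. -83.  17.] 61;307 232 [-20. -86.  19.] 62;308 232 [-19. -89.  11.] 66;309 232 [-19. -92.  12.] 71;310 232 [-19. -95.  12.] 71;311 232 [-18. -98.  12.] 46;305 233 [-23. -80.  16.] 44;306 233 [-23. -83.  19.] 65;307 233 [-23. -86.  18.] 61;308 233 [-22. -89.   8.] 62;309 233 [-22. -92.   8.] 74;310 233 [-21. -95.  13.] 82;311 233 [-21. -98.  16.] 59;305 234 [-26. -81.  16.] 46;306 234 [-26. -84.  17.] 60;307 234 [-25. -87.  17.] 53;308 234 [-25. -90.  14.] 46;309 234 [-25. -92.   9.] 55;310 234 [-24. -95.  12.] 70;311 234 [-24. -98.  10.] 52;305 235 [-29. -81.  22.] 44;306 235 [-29. -84.  18.] 52;307 235 [-28. -87.  17.] 33;310 235 [-27. -96.   4.] 32;
```

Request:
servo_tool --motion '[{"offset": [0.02,0,0],"roll": 0,"claw": -1},{"offset": [0.025,0,0],"roll": 0,"claw": -1},{"offset": [0.015,0,0],"roll": 0,"claw": -1},{"offset": [0,0,0],"roll": 0,"claw": -1},{"offset": [0,0,0],"roll": 0,"claw": -1}]'

```text
clock: 18.82
tool_pos: [0.5092, 0.2308, 0.1278]
orientation: [-62.1, 89.9, 22.3]
force: [0.0, -0.8, -0.8]
opening: 0.0002
```

Request:
servo_tool --motion '[{"offset": [0.004,0,0],"roll": 0,"claw": -1},{"offset": [0.004,0,0],"roll": 0,"claw": -1},{"offset": [0,0,0],"roll": 0,"claw": -1}]'

```text
clock: 19.2
tool_pos: [0.5088, 0.231, 0.1191]
orientation: [-53.3, 90.0, 31.1]
force: [1.4, -0.3, 1.4]
opening: 0.0008
```

Request:
servo_tool --motion '[{"offset": [0.004,0,0],"roll": 0,"claw": -1},{"offset": [0,0,0],"roll": 0,"claw": -1}]'

```text
clock: 19.45
tool_pos: [0.5085, 0.2309, 0.115]
orientation: [78.6, 90.0, 163.0]
force: [-2.2, 0.3, 3.9]
opening: 0.0006
```

Request:
servo_tool --motion '[{"offset": [0.004,0,0],"roll": 0,"claw": -1},{"offset": [0,0,0],"roll": 0,"claw": -1}]'

```text
clock: 19.7
tool_pos: [0.5088, 0.2309, 0.1113]
orientation: [-67.9, 90.0, 16.5]
force: [-1.7, 1.5, 6.1]
opening: 0.0006
```

Request:
servo_tool --motion '[{"offset": [0.004,0,0],"roll": 0,"claw": -1},{"offset": [0,0,0],"roll": 0,"claw": -1}]'

```text
clock: 19.95
tool_pos: [0.5089, 0.231, 0.1076]
orientation: [-55.8, 90.0, 28.6]
force: [-2.7, 0.6, 7.4]
opening: 0.0006
```

Request:
servo_tool --motion '[{"offset": [0.004,0,0],"roll": 0,"claw": -1},{"offset": [0,0,0],"roll": 0,"claw": -1}]'

```text
clock: 20.2
tool_pos: [0.5088, 0.231, 0.1034]
orientation: [-47.3, 90.0, 37.2]
force: [-2.3, 0.6, 5.1]
opening: 0.0005
```

Contact came at z ≈ 0.119, as the geometry predicted. The same geometry puts the first three clicks at about 0.096, 0.076 and 0.058.

Request:
servo_tool --motion '[{"offset": [0.004,0,0],"roll": 0,"claw": -1},{"offset": [0.003,0,0],"roll": 0,"claw": -1},{"offset": [0,0,0],"roll": 0,"claw": -1}]'

```text
clock: 20.58
tool_pos: [0.5087, 0.2308, 0.0958]
orientation: [149.4, 90.0, -126.2]
force: [-0.7, -0.4, 1.9]
opening: 0.0004
```

Request:
servo_tool --motion '[{"offset": [0.004,0,0],"roll": 0,"claw": -1},{"offset": [0.004,0,0],"roll": 0,"claw": -1},{"offset": [0,0,0],"roll": 0,"claw": -1}]'

```text
clock: 20.95
tool_pos: [0.5083, 0.2308, 0.0879]
orientation: [116.5, 90.0, -159.1]
force: [-4.4, 0.6, 6.1]
opening: 0.0003
```

Request:
servo_tool --motion '[{"offset": [0.004,0,0],"roll": 0,"claw": -1},{"offset": [0.004,0,0],"roll": 0,"claw": -1},{"offset": [0,0,0],"roll": 0,"claw": -1}]'

```text
clock: 21.32
tool_pos: [0.5083, 0.2307, 0.0798]
orientation: [122.7, 90.0, -152.9]
force: [-3.5, 0.9, 5.9]
opening: 0.0003
```

Request:
servo_tool --motion '[{"offset": [0.004,0,0],"roll": 0,"claw": -1},{"offset": [0,0,0],"roll": 0,"claw": -1}]'

```text
clock: 21.58
tool_pos: [0.5086, 0.2307, 0.0758]
orientation: [142.4, 90.0, -133.1]
force: [-1.6, 0.8, 3.0]
opening: 0.0005
```

Request:
servo_tool --motion '[{"offset": [0.003,0,0],"roll": 0,"claw": -1},{"offset": [0,0,0],"roll": 0,"claw": -1}]'

```text
clock: 21.82
tool_pos: [0.5087, 0.2307, 0.073]
orientation: [-166.6, 90.0, -82.2]
force: [-2.6, 0.2, 4.3]
opening: 0.0003
```

Request:
servo_tool --motion '[{"offset": [0.003,0,0],"roll": 0,"claw": -1},{"offset": [0,0,0],"roll": 0,"claw": -1}]'

```text
clock: 22.08
tool_pos: [0.509, 0.2308, 0.0704]
orientation: [-83.1, 90.0, 1.3]
force: [-2.7, -0.7, 6.8]
opening: 0.0007
```

Request:
servo_tool --motion '[{"offset": [0.003,0,0],"roll": 0,"claw": -1},{"offset": [0,0,0],"roll": 0,"claw": -1}]'

```text
clock: 22.32
tool_pos: [0.5091, 0.2308, 0.0676]
orientation: [-80.7, 90.0, 3.7]
force: [-2.5, 0.1, 8.1]
opening: 0.0005
```

The force is lowest at 0.0958 and 0.0758, matching clicks 1 and 2, and it's now past its rise before click 3. I'll continue in 2–3 mm steps to about 0.057.

Request:
servo_tool --motion '[{"offset": [0.003,0,0],"roll": 0,"claw": -1},{"offset": [0,0,0],"roll": 0,"claw": -1}]'

```text
clock: 22.58
tool_pos: [0.5093, 0.2308, 0.0647]
orientation: [-78.2, 89.9, 6.2]
force: [-1.7, -1.7, 8.2]
opening: 0.0007
```

Request:
servo_tool --motion '[{"offset": [0.003,0,0],"roll": 0,"claw": -1},{"offset": [0,0,0],"roll": 0,"claw": -1}]'

```text
clock: 22.82
tool_pos: [0.5096, 0.2308, 0.0616]
orientation: [-76.2, 89.9, 8.2]
force: [1.1, -1.8, 6.2]
opening: 0.0006
```

Request:
servo_tool --motion '[{"offset": [0.002,0,0],"roll": 0,"claw": -1},{"offset": [0,0,0],"roll": 0,"claw": -1}]'

```text
clock: 23.08
tool_pos: [0.5096, 0.231, 0.0595]
orientation: [-66.1, 89.9, 18.3]
force: [1.8, -1.4, 4.2]
opening: 0.0004
```

Request:
servo_tool --motion '[{"offset": [0.0015,0,0],"roll": 0,"claw": -1},{"offset": [0,0,0],"roll": 0,"claw": -1}]'

```text
clock: 23.32
tool_pos: [0.509, 0.2311, 0.0577]
orientation: [-43.4, 89.9, 41.0]
force: [2.4, 0.7, 5.0]
opening: 0.0004
```

Request:
servo_tool --motion '[{"offset": [0,0,0],"roll": 0,"claw": -1},{"offset": [0,0,0],"roll": 0,"claw": -1},{"offset": [0,0,0],"roll": 0,"claw": -1},{"offset": [0,0,0],"roll": 0,"claw": -1}]'

```text
clock: 23.82
tool_pos: [0.5087, 0.231, 0.0576]
orientation: [-32.0, 90.0, 52.4]
force: [1.0, 1.0, 3.2]
opening: 0.0003
```

```bash
python3 -c "
from h import *
plan(w(-37,150,57.5))
s=snap('scene','scene9.png');cv2.imwrite('pics/s9.png',cv2.resize(s['frame'][110:240,260:440],None,fx=4.4,fy=4.4))
s=snap('top','top9.png');cv2.imwrite('pics/t9.png',cv2.resize(s['frame'][150:270,200:400],None,fx=4,fy=4,interpolation=cv2.INTER_CUBIC))"
```

```text
clock 23.825 tcp [0.5087 0.231  0.0576] zhead 84.41 tilt [ 2.e-04  3.e-04 -1.e+00] F [1.02 1.03 3.21] open 0.0003
now-axes delta [0.0001 0.0014 0.0004]
```

View pics/s9.png

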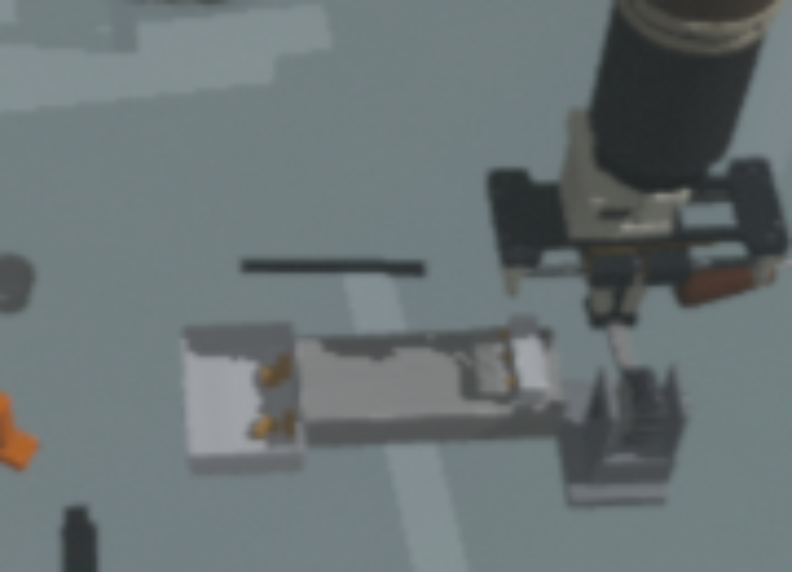

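View pics/t9.png

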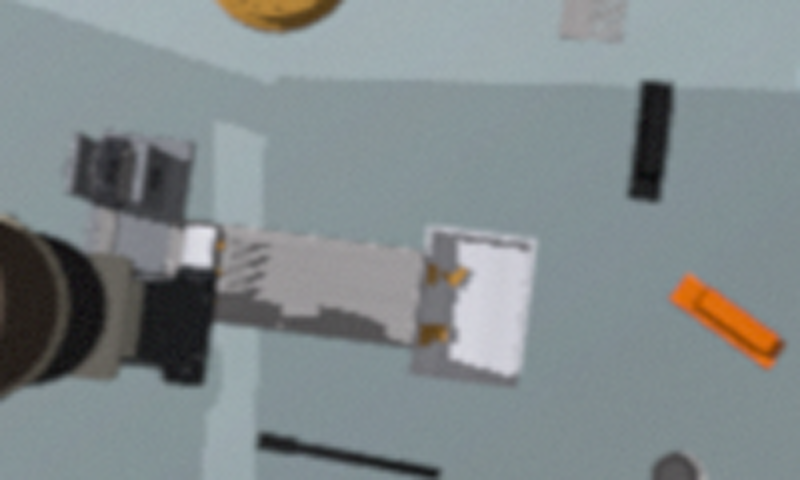

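The force is back at about 3.2 N at z = 0.0576, where 0.058 was predicted for click 3. The carriage has moved about 6 px, roughly 16 mm against the expected 15 mm. The offcuts are still in the tray and the scraper stands free, so I'm handing in.

```bash
python3 -c "
from plant import ctrl
o=ctrl.get_obs();print(o['force'],o['tool_pos']);print(ctrl.close_job())"
```

```text
[1.08118353 0.34745267 2.83623478] [0.50871031 0.23097448 0.0576098 ]
the job is handed in; nothing more can be done
None
```

I finished the whole task and handed it in at about 24 s. The system gave no verdict.

- **Wiping:** I gripped the black scraper by its rib and swept the four offcuts into the tray with its foot. In the last pictures the bed was clean and all the brass lay in the tray, its top surfaces no higher than about 22 mm. The pieces lie in two touching clusters, so I judged the count of four by eye.
- **Scraper:** It stands upright on the glass at about (0.65, -0.17), clear of the jig. It dropped about 3 mm when released.
- **Lever:** I pressed the pad with the shut fingers. The push was lightest near TCP heights of 96, 76 and 58 mm, where the jig's geometry puts clicks 1 to 3. It is held at 57.6 mm, about 0.6 rad, with a final upward push of 2.8 to 3.2 N.
- **Cross-check:** The carriage moved about 16 mm by rough pixel measure, against 15 mm expected for three clicks.
- **Bystanders:** None looked moved in the last pictures. I did not measure their positions.

No check failed or disagreed.

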